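# Zero a bench dial gauge on its setting bar

### The arm

A 7-joint arm with a two-finger parallel gripper is mounted at the origin on a cart in front of the work surface, level with it; the furniture and walls round the work are solid. World frame = base frame: x ahead of the robot, y to its left, z up, the work surface at z = 0. Lengths are in m, angles in rad, forces in N, time in s.
With the tool pointing down it reaches from about 0.4 to 0.875 m from the base axis. Payload 19.3 kg.
Tool frame: the origin (TCP) lies at the very end of the fingers, on their centre line; the grasp point (between the pads) lies 19 mm behind it; z points along the fingers, y is the line along which they close (so a half turn about z gives the same grasp; the last joint's range is limited). The gripper opens to 85 mm and grips with 20 to 120 N. Pads are 22 mm wide; open, the fingers measure 114 mm over their backs; the gripper's body (76 mm by 85 mm) begins 54 mm behind the grasp point. The pads swing forward as they close: fully open they stand 13 mm farther back than shut.
Start: joints at [-1.412, 0.521, -0.036, 1.599, 0.021, 1.021, -0.113], TCP at [0.142, 0.609, 0.231] pointing down, gripper open.
Joint ranges: [-2.91, 2.91], [-0.3, 2.13], [-1.5, 1.42], [0.17, 2.43], [-1.26, 4.41], [0.16, 1.93], [-2.52, 2.52]. Speed limits (rad/s): [1.89, 1.89, 2.39, 2.39, 3.01, 3.01, 3.01].

### API

Orientations are given as a unit quaternion [w, x, y, z].
In Python, from workcell import readout, optics, hand_in gives the robot as it stands.
- The arm moves only by the shell command python3 -m inch 'ROWS' [FORCE]. ROWS is text: rows parted by semicolons, each of 7 numbers parted by spaces: the shift along the world's x, y, z in m, then the turn, a rotation vector about the world's x, y, z in degrees, then the closure, from 0 (fully open) to 1 (shut). In form: x y z rx ry rz claw; .... A call has 1 to 10 rows; each row is the pose to reach, as a shift and turn from the pose commanded when the call began; what a row does not reach only later rows make up. A row lasts 1/10 s, in which the tool goes at most 50 mm and 8.59 degrees, less where a joint would pass 70% of its speed; a pose out of reach is approached as far as the arm can. A call with a gripper value outside its range is refused whole. The fingers move at their own pace and stop on an object; FORCE is the grip in N (left out, the last holds). Time passes only in rows, so rows that repeat a pose let the fingers close. It gives the time, the measured TCP pose, the force, the opening and the grip force at its end, in the units of the state.
- readout.observe(): the state, without advancing time (a new reading comes with each control period).
- optics.snapshot(name): name is "scene" or "top" or "wrist"; returns (picture, depth): 400x640x3 uint8, red, green, blue; 400x640 float32, m along the optical axis (not along the pixel's ray), 0 where there is no reading.
- optics.camera_info(name): a dict with "K" (3x3 intrinsics, pixels), "xyz" and "rotation" of the camera in the world; the wrist camera has in their place "hand_eye" (4x4, takes a point from camera to tool coordinates, whose origin is the TCP and whose axes are the flange's). Camera axes: x right, y down, z forward; pixel columns grow to the right and rows downward; lengths in m; the calibration is good to about 2 mm. A picture is of the moment at which its call begins: read the wrist's pose just before it. camera_info takes no time and is no camera call.
- hand_in(): hands the job in; it is judged then, once.
The state is a dict: "t": time; "qpos": joint angles; "joint_vel": joint speeds; "joint_efforts": joint torques, N m; "eef_pos": TCP position; "eef_rot": TCP orientation; "force": force on the tool from outside, world axes, zero at the start; "wrist_torque": the same for the moment, N m; "width": opening from 0.0 (shut) to 1.0 (fully open); "grip_force": force on a finger pad.
Only numpy, scipy, OpenCV 4.12 (cv2) and the standard library are available. Lean on these libraries where they do the work, as an engineer would, in place of code of your own. Each camera call takes 0.05 s, during which the arm holds its last target. There are 200 camera calls.

### The job

Set the dial thickness gauge to zero on its steel setting bar. While the spindle is still raised, lay the bar flat on the gauge's table with one end under the spindle, then press the lift lever fully down so that the spindle comes to rest on the bar. Then turn the bezel until its solid triangle (the zero mark) stands at the tip of the pointer, to within one small division, and let go, leaving the bar in place and the bottle and the beaker undisturbed.

Things in the scene. Friction and masses are not known exactly. Their poses are not given: they have to be found in the camera images.
- gauge: Bench dial gauge, fixed: grey iron base 262 x 110 mm (x -137 to +125 mm), a column at the back (x = +97 mm, 126 mm high), and a head over the table with a round dial face up. Origin on the bench, exactly under the spindle axis; x points from its open front (robot's side) to the column, y left, z up. Head housing: radius 28 mm, from 104 mm up; lever and bracket hang below it, not lower than 66 mm.
- spindle: Vertical measuring spindle under the dial, 7 mm rod with a 10 mm round tip. Origin: lowest point of the tip, on the gauge's z axis. Raised, it is 53 mm above the bench, so 23 mm above the table and 7 mm above the top of the bar lying there. With the lever down a light spring (2 N) pushes it straight down onto the bar.
- lever_pad (a point): Centre of the top of the black round thumb pad (27 mm across, 8 mm thick) on the end of the lift lever, to the right (-y) of the gauge. Raised it is at about (0, -85, 141) mm in the gauge's frame, tilted 0.3 rad; fully down at about (0, -99, 102) mm, level. It swings about a pivot parallel to the gauge's x axis at (0, +36, 76) mm.
- table (a point): Middle of the bright ground table of the gauge, on its flat top, 30 mm above the bench: 186 mm along the gauge's x by 80 mm along y, reaching from 133 mm before to 53 mm behind the spindle axis. No rails or stops; its front and sides are open.
- lift (a joint): Lift lever, rad: 0 raised (holding the spindle up, at the start), 0.30 fully down on its stop. Friction keeps it where it is left; 1 to 3 N on the pad presses it down.
- bar: Setting bar: loose flat steel bar 130 x 34 x 16 mm, about 0.5 kg, lying on the bench to the left. Between it and the gauge stands the thermal cycler (x over 0.45 m, y -0.06 to 0.29 m, 0.29 m high): carry the bar past its front. Origin in the centre of its underside, x along its length, y across its width, z up. Both ends are alike.
- bar_centre (a point): Centre of the bar's body, 8 mm above its underside; 38 mm above the bench when the bar lies flat on the gauge's table.
- dial_centre (a point): Centre of the dial, level with the bezel's top, 156 mm above the bench on the gauge's z axis. The bezel is the dark knurled ring round the dial, 62 mm across, 18 mm high (138 to 156 mm above the bench); grasp it across its diameter from above. The housing below it is 55 mm across; arm and column stay lower than 127 mm.
- bezel (a joint): Angle of the bezel, rad, clockwise from above positive. The white dial card with its 50 small divisions (7.2 degrees each) turns with it. It turns endlessly both ways against light friction (0.06 N m) and stays where it is left. The zero mark is at the pointer when joints bezel and pointer are equal or differ by whole turns.
- pointer (a joint): Angle of the thin black pointer, rad, growing clockwise seen from above, 0 with the spindle raised; it runs backwards by 2 pi per 10 mm that the spindle goes down. Driven by the spindle alone; it does not turn with the bezel.
- zero_mark (a point): The zero mark: solid black triangle on the dial card, point inward, 21 mm from the dial's centre. It turns with the bezel.
- pointer_tip (a point): The tip of the pointer, its long thin end, 21 mm from the dial's centre; the short broad end is its tail.
- bottle: Bystander: brown reagent bottle with a blue cap, 45 mm across and 80 mm high, behind the gauge to the left. Origin in the centre of its underside.
- beaker: Bystander: empty glass beaker, 54 mm across and 68 mm high, behind the bar's starting place. Origin in the centre of its underside.

How it is judged:
On the way, in this order (a step that is already met when the one before it is completed fails the run):
1. the bar lies flat on the table under the spindle while the lever still holds the spindle raised (x of spindle in the frame of bar between -0.06 and 0.06 m and y of spindle in the frame of bar between -0.014 and 0.014 m and z of bar_centre in the frame of gauge between 0.0355 and 0.0405 m and value of joint lift below 0.1 rad), for 0.2 s.
2. the lever is fully down and the spindle rests on the bar (x of spindle in the frame of bar between -0.06 and 0.06 m and y of spindle in the frame of bar between -0.014 and 0.014 m and z of bar_centre in the frame of gauge between 0.0355 and 0.0405 m and value of joint lift above 0.24 rad and contact force between spindle and bar above 0.3 N), for 0.2 s.
3. the zero mark stands at the tip of the pointer (all of step 2 and horizontal distance between pointer_tip and zero_mark below 0.0029 m), for 0.2 s.
At the end, for the whole second after the job is handed in: The bar lies at rest, flat on the table, with the spindle resting on it at least 3 mm from its edges and 5 mm from its ends; the lever is down (beyond 0.24 of 0.30 rad); the zero mark stands within one small division of the pointer's tip (2.9 mm apart at most), with the bezel at rest (all of step 3 and linear speed of bar below 0.01 m/s and velocity of joint bezel between -0.05 and 0.05 rad/s); the robot touches nothing.
It fails at once if the bottle or the beaker is pushed by more than 30 mm (distance of any of bottle, beaker from where it was at the start of the episode above 0.03 m).
It also fails if it takes over 72 s, if anything falls off the work surface, if the arm or the gripper's body presses on something with over 40 N, if the wrist force passes 120 N, or if a joint passes its speed limit or range.

## Working session

There is one attempt and no reset: what is moved stays moved. The work goes in short steps, Python scripts to look and compute and a shell command to move; the robot and the scene stay as the last step left them, time stands still between calls to the robot, and variables do not carry over. Pictures are saved under pics/ and viewed, at most 10 in all, crops included, and the job is handed in when it is done.

```bash
ls; mkdir -p pics; cat > h.py <<'E'
import numpy as np, cv2
from workcell import readout, optics
from scipy.spatial.transform import Rotation as R
def campose(n):
    i=optics.camera_info(n); K=np.array(i["K"])
    if n=="wrist":
        s=readout.observe(); q=s["eef_rot"]
        T=np.eye(4); T[:3,:3]=R.from_quat([q[1],q[2],q[3],q[0]]).as_matrix(); T[:3,3]=s["eef_pos"]
        T=T@np.array(i["hand_eye"]); return K,T[:3,3],T[:3,:3]
    r=np.array(i["rotation"])
    if r.shape!=(3,3): r=R.from_quat([r[1],r[2],r[3],r[0]]).as_matrix()
    return K,np.array(i["xyz"]),r
def snap(n,f=None):
    c=campose(n); p,d=optics.snapshot(n)
    if f: cv2.imwrite("pics/"+f,p[:,:,::-1]); np.savez("/tmp/"+f+".npz",p=p,d=d,K=c[0],t=c[1],R=c[2])
    return p,d,c
def onplane(c,u,v,z):
    r=c[2]@np.linalg.inv(c[0])@np.array([u,v,1.]); return c[1]+r*(z-c[1][2])/r[2]
def proj(c,P):
    q=c[0]@(c[2].T@(np.array(P)-c[1])); return q[:2]/q[2]
def cloud(d,c):
    v,u=np.mgrid[:d.shape[0],:d.shape[1]]
    return (np.stack([u,v,np.ones_like(u)],-1)@np.linalg.inv(c[0]).T*d[...,None])@c[2].T+c[1]
E
python3 - <<'E'
from h import *
for n in("scene","top"):
    p,d,c=snap(n,n+"0.png"); print(n,c[1],c[2].round(2).tolist(),c[0][0,0])
import cv2
a=cv2.imread("pics/scene0.png");b=cv2.imread("pics/top0.png")
s=readout.observe();print(s["t"],s["eef_pos"],s["eef_rot"],s["width"],s["force"])
E
```

```text
pics
scene [0.0726134  1.08334808 0.94311543] [[-0.9, -0.25, 0.37], [-0.44, 0.51, -0.73], [-0.01, -0.82, -0.57]] 438.67643323484464
top [0.35633684 0.05515468 1.55308465] [[-0.02, -0.98, 0.19], [-1.0, 0.02, -0.01], [0.0, -0.19, -0.98]] 463.6714970483321
0.1 [0.14173812 0.60840486 0.23077418] [-2.08052909e-05  1.14163981e-01  9.93461786e-01 -5.13736150e-04] 1.0003297162456741 [ 0.06529003  0.22210925 -0.17224877]
```

View pics/top0.png

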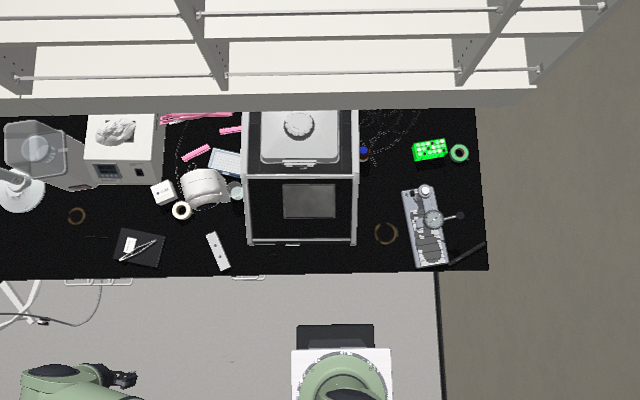

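View pics/scene0.png

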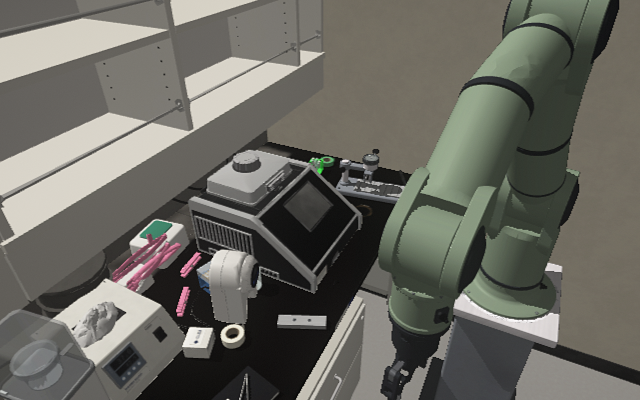

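The top view shows the bar at about (218,251), the gauge base from (404,190) to (448,267) with its dial at (433,218) and lever pad at (460,216), and the beaker at (237,190). The scene view shows the bar clear at (302,322).

```bash
python3 - <<'E'
from h import *
z=np.load("/tmp/top0.png.npz");p,d=z["p"],z["d"];c=(z["K"],z["t"],z["R"])
P=cloud(d,c); g=cv2.cvtColor(p,cv2.COLOR_RGB2GRAY)
def rect(m,zz,name):
    n,l,s,ce=cv2.connectedComponentsWithStats(m.astype(np.uint8))
    k=1+np.argmax(s[1:,4]); v,u=np.where(l==k)
    W=np.array([onplane(c,a,b,zz)[:2] for a,b in zip(u,v)])
    r=cv2.minAreaRect((W*1000).astype(np.float32)); e=cv2.boxPoints(r); 
    a,b=e[1]-e[0],e[2]-e[1]; L=a if np.hypot(*a)>np.hypot(*b) else b
    print(name,len(u),W.mean(0).round(4),np.array(r[0]).round(1),np.array(r[1]).round(1),"longdir deg",np.degrees(np.arctan2(L[1],L[0])).round(1),"depth z",np.median(P[v,u,2]).round(4))
m=np.zeros(g.shape,bool); m[225:275,195:240]=g[225:275,195:240]>120
rect(m,0.016,"bar")
m=np.zeros(g.shape,bool); m[180:272,395:470]=True
B=m&(P[...,2]>0.012)&(P[...,2]<0.04); rect(B,0.028,"base")
D=m&(P[...,2]>0.14)&(P[...,2]<.17); rect(D,0.156,"dial")
v,u=np.where(D);print(u.min(),u.max(),v.min(),v.max(),P[D].mean(0))
b=cv2.resize(p[170:280,380:490],(550,550),interpolation=cv2.INTER_CUBIC)
cv2.imwrite("pics/g.png",b[:,:,::-1])
E
```

```text
bar 419 [0.4687 0.3961] [469.6 396.5] [130.2  34.9] longdir deg 24.0 depth z 0.0168
base 1834 [ 0.5032 -0.2821] [ 531.7 -300. ] [267.1 137.3] longdir deg 8.1 depth z 0.0287
dial 331 [ 0.5395 -0.2871] [ 539. -287.] [61.4 58.2] longdir deg 88.8 depth z 0.156
423 464 210 229 [ 0.5407862  -0.29533797  0.1545497 ]
```

View pics/g.png

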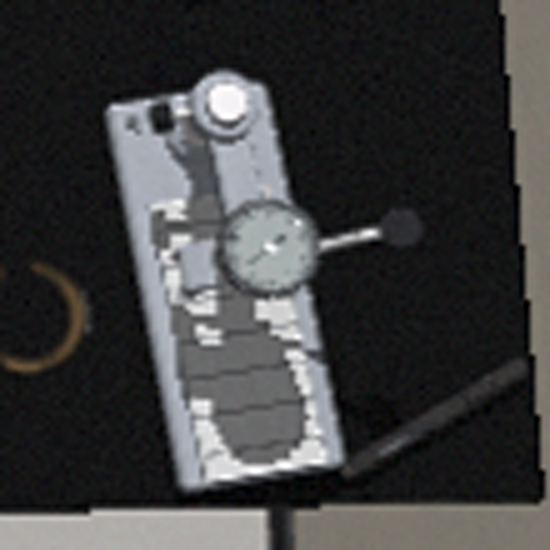

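The enlarged crop shows the gauge: base front corners at (185,490) and (343,465), back-left at (110,105), dial at (268,247), pad at (403,228). The base is yawed about +10°.

```bash
python3 - <<'E'
from h import *
z=np.load("/tmp/top0.png.npz");c=(z["K"],z["t"],z["R"])
f=lambda u,v,h:onplane(c,380+u/5-.4,170+v/5-.4,h)
for nm,a,b in(("L",(110,105),(185,490)),("R",(272,95),(343,465))):
    A,B=f(*a,.028),f(*b,.028);w=A-B;print(nm,A[:2],B[:2],np.hypot(*w[:2]),np.degrees(np.arctan2(w[1],w[0])))
D=f(268,247,.156);p=f(403,228,.141);w=p-D;print(D,p,np.hypot(*w[:2]),np.degrees(np.arctan2(w[1],w[0]))+90)
C=f(226,103,.126);w=C-D;print(C,np.hypot(*w[:2]),np.degrees(np.arctan2(w[1],w[0])))
print("beaker~",onplane(c,237,190,.05),"cap",onplane(c,364,151,.08))
E
python3 -m inch '0.05 -0.02 0 0 0 6 0; 0.1 -0.06 0 0 0 12 0; 0.14 -0.1 0 0 0 18 0; 0.18 -0.14 0 0 0 24 0; 0.22 -0.17 0 0 0 30 0; 0.26 -0.2 0 0 0 37 0; 0.29 -0.228 0 0 0 37 0; 0.29 -0.228 0 0 0 37 0; 0.29 -0.228 0 0 0 37 0; 0.29 -0.228 0 0 0 37 0'
python3 - <<'E'
from h import *
p,d,c=snap("wrist","w1.png"); print(c[1],readout.observe()["eef_pos"])
P=cloud(d,c);m=(P[...,2]>.011)&(P[...,2]<.022)
n,l,s,ce=cv2.connectedComponentsWithStats(m.astype(np.uint8))
for k in range(1,n):
  if s[k,4]>2000:
    W=P[l==k]; r=cv2.minAreaRect((W[:,:2]*1000).astype(np.float32)); print(s[k],W.mean(0),r)
E
```

```text
L [ 0.65542263 -0.21929713] [ 0.3992707  -0.25444192] 0.2585516747615901 7.8123693126055445
R [ 0.65997735 -0.32850557] [ 0.41315284 -0.35841323] 0.24862986606177162 6.908832594596456
[ 0.5403804  -0.28759658  0.156     ] [ 0.55236585 -0.3751474   0.141     ] 0.08836739663973225 7.795169824883374
[ 0.63595093 -0.27460646  0.126     ] 0.09644931183186965 7.740311017488106
beaker~ [0.66457243 0.32866988 0.05      ] cap [ 0.780741  -0.0931595  0.08     ]
t: 1.1
eef_pos: [0.4315, 0.3807, 0.231]
eef_rot: [-0.0, -0.207, 0.978, 0.0]
force: [0.4, 0.2, 0.6]
width: 1.001
grip_force: 0.0
[0.35778451 0.34869602 0.37432222] [0.43100202 0.38132552 0.23110144]
[ 311  151   28   99 2686] [0.46697012 0.39609817 0.01658006] ((470.2186279296875, 397.5802001953125), (129.52816772460938, 34.026123046875), 23.990638732910156)
[ 446  230  112   93 5310] [0.4751869  0.66164637 0.01348459] ((477.9022216796875, 663.0870361328125), (149.87216186523438, 90.03804016113281), 76.96792602539062)
```

View pics/w1.png

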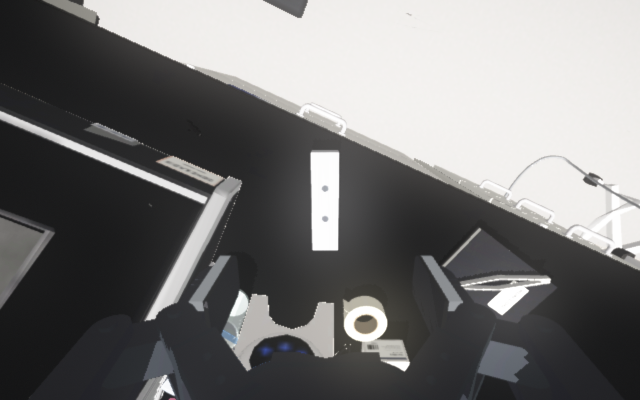

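The wrist view shows the bar free at (325,200), between the open fingers, at (0.470, 0.397) and 24°, matching the top view and its 130 x 34 mm size. I'll grasp it 39 mm toward its near end.

```bash
python3 -m inch '0.003 0 -0.05 0 0 0 0.2; 0.003 0 -0.1 0 0 0 0.3; 0.003 0 -0.15 0 0 0 0.3; 0.003 0 -0.19 0 0 0 0.3; 0.003 0 -0.215 0 0 0 0.3; 0.003 0 -0.227 0 0 0 0.3; 0.003 0 -0.227 0 0 0 0.3; 0.003 0 -0.227 0 0 0 1; 0.003 0 -0.227 0 0 0 1; 0.003 0 -0.227 0 0 0 1' 100
python3 -m inch '0 0 0 0 0 0 1; 0 0 0 0 0 0 1;0 0 0 0 0 0 1; 0 0 0.02 0 0 0 1; 0 0 0.04 0 0 0 1; 0 0 0.06 0 0 0 1;0 0 0.06 0 0 0 1'
```

```text
t: 2.15
eef_pos: [0.4353, 0.3815, 0.0064]
eef_rot: [0.001, -0.207, 0.978, 0.001]
force: [-3.8, -1.7, 13.6]
width: 0.366
grip_force: 99.1
t: 2.85
eef_pos: [0.436, 0.3818, 0.0675]
eef_rot: [0.002, -0.207, 0.978, 0.001]
force: [0.6, -0.1, -4.2]
width: 0.364
grip_force: 100.7
```

```bash
python3 -m inch '-0.01 -0.01 0.05 0 0 0 1; -0.02 -0.02 0.1 0 0 0 1; -0.02 -0.02 0.15 0 0 0 1; -0.02 -0.02 0.2 0 0 0 1; -0.02 -0.02 0.25 0 0 0 1; -0.02 -0.02 0.29 0 0 0 1; -0.02 -0.02 0.31 0 0 0 1; -0.02 -0.03 0.31 0 0 0 1; -0.02 -0.06 0.31 0 0 0 1; -0.02 -0.09 0.31 0 0 0 1'
python3 -m inch '0 -0.03 0 0 0 -2 1; 0 -0.07 0 0 0 -4 1; 0 -0.11 0 0 0 -6 1; 0 -0.15 0 0 0 -8 1; 0 -0.19 0 0 0 -10 1; 0 -0.23 0 0 0 -12 1; 0 -0.27 0 0 0 -14 1; 0 -0.31 0 0 0 -16.2 1; 0 -0.35 0 0 0 -16.2 1; 0 -0.39 0 0 0 -16.2 1'
```

```text
t: 3.85
eef_pos: [0.414, 0.2889, 0.372]
eef_rot: [-0.001, -0.207, 0.978, -0.001]
force: [0.1, -0.6, -4.3]
width: 0.365
grip_force: 101.4
t: 4.85
eef_pos: [0.4132, -0.1013, 0.3725]
eef_rot: [-0.001, -0.067, 0.998, 0.0]
force: [1.3, -0.4, -4.1]
width: 0.361
grip_force: 101.5
```

```bash
python3 -m inch '-0.005 -0.04 0 0 0 0 1; -0.01 -0.08 0 0 0 0 1; -0.02 -0.12 0 0 0 0 1; -0.027 -0.16 0 0 0 0 1; -0.027 -0.2 -0.02 0 0 0 1; -0.027 -0.21 -0.06 0 0 0 1; -0.027 -0.21 -0.1 0 0 0 1; -0.027 -0.21 -0.15 0 0 0 1; -0.027 -0.21 -0.2 0 0 0 1; -0.027 -0.21 -0.2 0 0 0 1'
python3 -m inch '0 0 -0.04 0 0 0 1; 0 0 -0.08 0 0 0 1; 0 0 -0.08 0 0 0 1; 0 0 -0.08 0 0 0 1'
python3 - <<'E'
from h import *
s=readout.observe();print(s["eef_pos"],s["eef_rot"])
for n in("wrist","top"):
    p,d,c=snap(n,n+"2.png")
    if n=="wrist":
        P=cloud(d,c); a=P
        m=(P[...,2]>.045)&(P[...,2]<.135)&(P[...,0]<.53)
        print(m.sum(), np.nanmax(P[m][:,0]))
E
```

```text
t: 5.85
eef_pos: [0.3833, -0.3072, 0.168]
eef_rot: [-0.005, -0.067, 0.998, 0.003]
force: [-0.8, 0.5, -3.4]
width: 0.361
grip_force: 102.2
t: 6.25
eef_pos: [0.3872, -0.3098, 0.0953]
eef_rot: [-0.0, -0.067, 0.998, -0.0]
force: [-0.0, -1.1, -4.7]
width: 0.36
grip_force: 102.3
[ 0.38715941 -0.30984812  0.09531648] [-4.01213841e-04 -6.65223295e-02  9.97784855e-01 -4.35324031e-05]
29725 0.5299856980554505
```

View pics/wrist2.png

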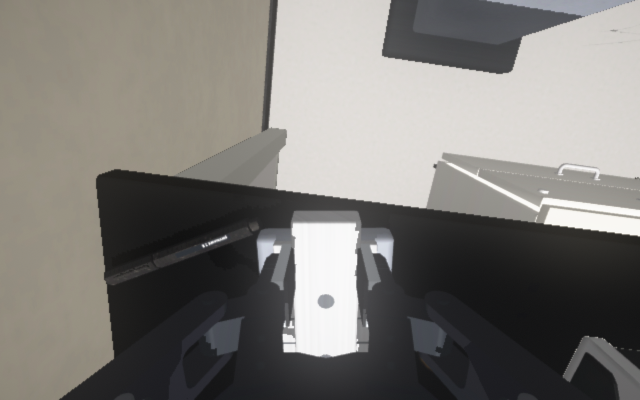

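The wrist view shows the bar gripped squarely at u≈325, near end at row ≈212. I'll check its tilt and position.

```bash
python3 - <<'E'
from h import *
z=np.load("/tmp/wrist2.png.npz");p,d=z["p"],z["d"];c=(z["K"],z["t"],z["R"]);P=cloud(d,c)
Q=P[228:345:4,302:350:4].reshape(-1,3)
A=np.c_[Q[:,:2],np.ones(len(Q))];k,*_=np.linalg.lstsq(A,Q[:,2],rcond=None);e=Q[:,2]-A@k
print("slope xy deg",np.degrees(k[:2]),"rms",e.std(),Q.mean(0))
g=np.r_[np.cos(np.radians(7.8)),np.sin(np.radians(7.8))]; n=np.r_[-g[1],g[0]]
s=np.array([.5401,-.288]); t=np.array([.3872,-.3098])
m=np.zeros(d.shape,bool);m[200:350,285:370]=1;m&=(P[...,2]>.07)&(P[...,2]<.115)
W=P[m];a=(W[:,:2]-s)@g;b=(W[:,:2]-s)@n
print("near end gauge x",np.percentile(a,.5),"tcp",(t-s)@g,(t-s)@n)
top=np.abs(W[:,2]-np.c_[W[:,:2],np.ones(len(W))]@k)<.003
for lo in np.arange(a[top].min()+.004,a[top].min()+.045,.008):
    q=b[top&(a>lo)&(a<lo+.004)];print(round(lo,3),q.min().round(4),q.max().round(4))
# top camera cross-check: dial and bar
z=np.load("/tmp/top2.png.npz");p,d=z["p"],z["d"];c=(z["K"],z["t"],z["R"])
cv2.imwrite("pics/t2.png",cv2.resize(p[190:290,390:490],(600,600),interpolation=cv2.INTER_CUBIC)[:,:,::-1])
E
```

```text
slope xy deg [-0.92934276 -0.04388687] rms 0.0005679986301965154 [ 0.39811725 -0.30870124  0.10528078]
near end gauge x -0.18081232858816193 tcp -0.1544439442871516 -0.0008473918970723677
-0.177 -0.0171 0.0163
-0.169 -0.0202 0.0211
-0.161 -0.0159 0.0151
-0.153 -0.0158 0.0149
-0.145 -0.0161 0.0152
-0.137 -0.0171 0.0161
```

```bash
python3 -m inch '0 0 -0.03 0 0 0 1; 0 0 -0.0545 0 0 0 1; 0 0 -0.0545 0 0 0 1; 0.015 0.002 -0.0545 0 0 0 1; 0.03 0.004 -0.0545 0 0 0 1; 0.045 0.006 -0.0545 0 0 0 1; 0.06 0.0085 -0.0545 0 0 0 1; 0.0655 0.0095 -0.0545 0 0 0 1; 0.0655 0.0095 -0.0545 0 0 0 1; 0.0655 0.0095 -0.0545 0 0 0 1'
python3 -m inch '0 0 -0.002 0 0 0 1; 0 0 -0.004 0 0 0 1; 0 0 -0.005 0 0 0 1; 0 0 -0.005 0 0 0 1'
```

```text
t: 7.35
eef_pos: [0.4527, -0.2998, 0.0397]
eef_rot: [-0.0, -0.067, 0.998, 0.0]
force: [-1.1, -0.1, -4.3]
width: 0.356
grip_force: 102.5
t: 7.75
eef_pos: [0.4527, -0.3002, 0.0363]
eef_rot: [0.0, -0.066, 0.998, 0.0]
force: [-11.5, 6.1, 36.9]
width: 0.361
grip_force: 107.5
```

```bash
python3 -m inch '0 0 0.002 0 0 0 0.9; 0 0 0.002 0 0 0 0.6; 0 0 0.002 0 0 0 0.3; 0 0 0.002 0 0 0 0.2; 0 0 0.002 0 0 0 0.2; 0 0 0.02 0 0 0 0.2;-0.01 -0.002 0.04 0 0 0 0.2;-0.04 -0.007 0.07 0 0 0 0.2; -0.07 -0.01 0.11 0 0 0 0.2; -0.07 -0.01 0.11 0 0 0 0.2' 40
python3 - <<'E'
from h import *
p,d,c=snap("wrist","w3.png");P=cloud(d,c)
m=(P[...,2]>.0405)&(P[...,2]<.052)
n,l,s,ce=cv2.connectedComponentsWithStats(m.astype(np.uint8))
g=np.r_[np.cos(np.radians(7.8)),np.sin(np.radians(7.8))]; nn=np.r_[-g[1],g[0]];S=np.array([.5401,-.288])
for k in range(1,n):
  if s[k,4]>800:
    W=P[l==k]; x=W[:,:2]-S; a,b=x@g,x@nn; r=cv2.minAreaRect((W[:,:2]*1000).astype(np.float32))
    A=np.c_[x,np.ones(len(x))];q=np.linalg.lstsq(A,W[:,2],rcond=None)[0]
    print(s[k],"gx",np.percentile(a,[.5,99.5]),"gy",np.percentile(b,[.5,99.5]),W[:,2].mean(),"slope",np.degrees(q[:2]),r)
E
```

```text
t: 8.75
eef_pos: [0.3812, -0.3117, 0.1487]
eef_rot: [0.002, -0.065, 0.998, -0.001]
force: [1.0, -0.5, -0.4]
width: 0.803
grip_force: 0.0
[  76    0   45  328 3316] gx [-0.30757504 -0.03249258] gy [-0.20930183 -0.17091256] 0.04633196954735524 slope [0.00301076 2.90893054] ((397.7469482421875, -499.38006591796875), (282.55615234375, 3.390922784805298), 0.01741034723818302)
[ 310  244   37  113 3871] gx [-0.11435354  0.00845176] gy [-0.01653092  0.01691456] 0.04651890932098365 slope [0.19819641 0.09834535] ((488.5494384765625, -294.8804626464844), (125.62346649169922, 34.07174301147461), 7.467905521392822)
```

View pics/w3.png

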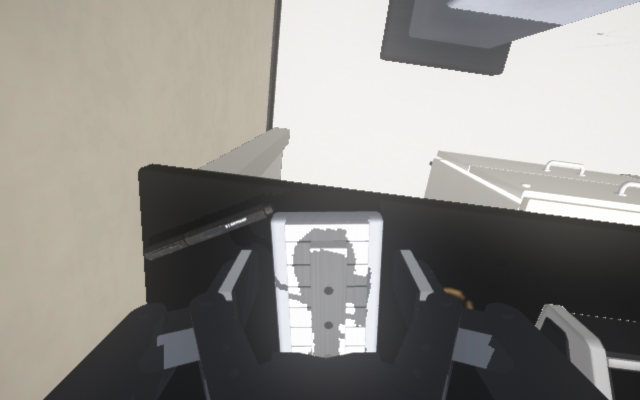

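The bar lies flat (top at 0.0465, tilt 0.2°), from 115 mm before to 15 mm behind the spindle, laterally centred. The view shows it at u≈328 on the table. Next, the lever.

```bash
python3 -m inch '0 0 0.04 0 0 0 1; 0.03 -0.01 0.07 0 0 0 1; 0.06 -0.02 0.09 0 0 0 1; 0.1 -0.04 0.09 0 0 0 1; 0.135 -0.055 0.08 0 0 0 1; 0.1705 -0.062 0.06 0 0 0 1; 0.1705 -0.062 0.03 0 0 0 1; 0.1705 -0.062 0.01 0 0 0 1; 0.1705 -0.062 0.005 0 0 0 1; 0.1705 -0.062 0.005 0 0 0 1'
python3 - <<'E'
from h import *
p,d,c=snap("top","t4.png")
cv2.imwrite("pics/t4c.png",cv2.resize(p[170:270,390:490],(500,500),interpolation=cv2.INTER_CUBIC)[:,:,::-1])
E
```

```text
t: 9.8
eef_pos: [0.5538, -0.3714, 0.1487]
eef_rot: [-0.001, -0.067, 0.998, 0.0]
force: [0.9, -0.1, 0.9]
width: 0.001
grip_force: 0.0
```

```bash
python3 -m inch '0 0 -0.008 0 0 0 1; 0 -0.002 -0.014 0 0 0 1; 0.001 -0.005 -0.02 0 0 0 1; 0.001 -0.007 -0.026 0 0 0 1; 0.001 -0.009 -0.032 0 0 0 1; 0.001 -0.011 -0.038 0 0 0 1; 0.001 -0.013 -0.043 0 0 0 1; 0.001 -0.014 -0.046 0 0 0 1; 0.001 -0.014 -0.046 0 0 0 1; 0.001 -0.014 -0.046 0 0 0 1'
```

```text
t: 10.85
eef_pos: [0.5547, -0.3858, 0.1038]
eef_rot: [-0.0, -0.067, 0.998, -0.0]
force: [0.6, 0.2, -0.8]
width: -0.003
grip_force: 0.0
```

```bash
python3 -m inch '0 0 -0.001 0 0 0 1; 0 0 -0.002 0 0 0 1; 0 0 -0.002 0 0 0 1'
python3 -m inch '0 0 -0.001 0 0 0 1; 0 0 -0.002 0 0 0 1; 0 0 -0.002 0 0 0 1'
```

```text
t: 11.15
eef_pos: [0.5549, -0.3858, 0.1019]
eef_rot: [0.0, -0.067, 0.998, -0.0]
force: [0.1, -0.8, 0.7]
width: 0.003
grip_force: 0.1
t: 11.45
eef_pos: [0.555, -0.386, 0.1009]
eef_rot: [0.0, -0.067, 0.998, -0.0]
force: [-3.6, 2.3, 14.1]
width: -0.0
grip_force: 7.5
```

```bash
python3 -m inch '0 0 0.04 0 0 0 1; 0 0 0.08 0 0 0 1; 0 0 0.12 0 0 0 1; 0.01 0.02 0.15 0 0 0 1; 0.03 0.05 0.16 0 0 0 1; 0.045 0.08 0.16 0 0 0 1; 0.055 0.103 0.16 0 0 0 0.5; 0.055 0.103 0.16 0 0 0 0; 0.055 0.103 0.16 0 0 0 0; 0.055 0.103 0.16 0 0 0 0'
python3 - <<'E'
from h import *
p,d,c=snap("wrist","w5.png");q=proj(c,[.5401,-.288,.156]);print(q,readout.observe()["eef_pos"])
u,v=q.astype(int);cr=p[max(v-80,0):v+80,u-80:u+80]
cv2.imwrite("pics/w5c.png",cv2.resize(cr,None,fx=3.5,fy=3.5,interpolation=cv2.INTER_CUBIC)[:,:,::-1])
P=cloud(d,c);m=(P[...,2]>.148)&(P[...,2]<.162)&(np.hypot(P[...,0]-.54,P[...,1]+.288)<.045)
W=P[m];print(m.sum(),cv2.minEnclosingCircle((W[:,:2]*1000).astype(np.float32)))
E
```

```text
t: 12.45
eef_pos: [0.6092, -0.2839, 0.2598]
eef_rot: [-0.0, -0.066, 0.998, -0.0]
force: [-0.4, -0.8, -0.1]
width: 0.68
grip_force: 0.0
[331.27912364 114.89785249] [ 0.60918139 -0.28397546  0.25978877]
4671 ((542.4166870117188, -288.124755859375), 31.02143096923828)
```

View pics/w5c.png

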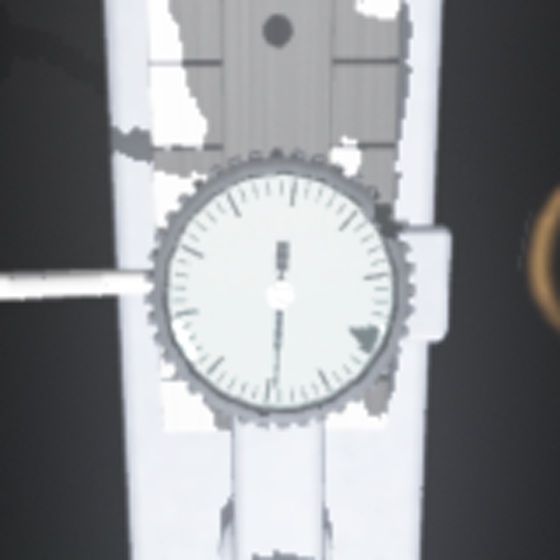

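The dial shows the pointer tip at (277,385), its tail at (282,240), the solid triangle at (367,335), and the centre at (280,293). The bezel must turn about 66° clockwise seen from above.

```bash
cat > dial.py <<'E'
from h import *
import sys
f=sys.argv[1]; z=np.load("/tmp/"+f+".npz");p,d=z["p"],z["d"];c=(z["K"],z["t"],z["R"])
g=cv2.cvtColor(p,cv2.COLOR_RGB2GRAY)
P=cloud(d,c);m=(P[...,2]>.15)&(P[...,2]<.162)&(np.hypot(P[...,0]-.542,P[...,1]+.288)<.045)
v,u=np.where(m);C,_=cv2.minEnclosingCircle((P[m][:,:2]*1000).astype(np.float32));C=np.array(C)/1000
# warp-free sampling: polar darkness around the centre at dial height
def ring(r,t): 
    q=np.array([proj(c,[C[0]+r*np.cos(a),C[1]+r*np.sin(a),.152]) for a in t]).astype(np.float32)
    return 255.-cv2.remap(g,q[:,0].reshape(1,-1),q[:,1].reshape(1,-1),cv2.INTER_CUBIC)[0]
t=np.radians(np.arange(0,360,1.))
def peak(rs,w):
    s=sum(ring(r,t) for r in rs)/len(rs); s=s-np.median(s); k=np.ones(w)/w
    e=np.convolve(np.r_[s,s,s],k,"same")[360:720]; i=int(np.argmax(e)); 
    j=np.arange(i-w,i+w+1); ww=np.clip(s[j%360],0,None); return (ww*j).sum()/ww.sum()
pt=peak(np.arange(.011,.0165,.0005),7); tr=peak(np.arange(.0195,.0235,.0005),13)
print("C",C,"pointer",pt,"zero",tr,"bezel world turn needed",(pt-tr+180)%360-180)
E
python3 dial.py w5.png; python3 -c "
from h import *;print(readout.observe()['qpos'])"
```

```text
C [ 0.54241669 -0.28812476] pointer 4.591927204853009 zero 71.89482170542635 bezel world turn needed -67.30289450057334
[ 0.17606832  0.59065276  0.2793474   1.44176369 -0.16978334  1.13296688
  2.18604116]
```

```bash
python3 -m inch '-0.035 -0.002 0 0 0 0 0; -0.067 -0.004 0 0 0 0 0; -0.067 -0.004 0 0 0 0 0; -0.067 -0.004 -0.03 0 0 0 0; -0.067 -0.004 -0.06 0 0 0 0; -0.067 -0.004 -0.09 0 0 0 0; -0.067 -0.004 -0.11 0 0 0 0; -0.067 -0.004 -0.125 0 0 0 0; -0.067 -0.004 -0.125 0 0 0 0; -0.067 -0.004 -0.125 0 0 0 0'
python3 -m inch '0 0 0 0 0 0 0.15; 0 0 0 0 0 0 0.25; 0 0 0 0 0 0 0.35; 0 0 0 0 0 0 0.4; 0 0 0 0 0 0 0.4; 0 0 0 0 0 0 0.4' 20
```

```text
t: 13.5
eef_pos: [0.543, -0.2873, 0.1354]
eef_rot: [0.0, -0.067, 0.998, -0.0]
force: [-0.3, -0.2, 0.9]
width: 0.997
grip_force: 0.0
t: 14.1
eef_pos: [0.5436, -0.2886, 0.1364]
eef_rot: [0.001, -0.067, 0.998, -0.002]
force: [-0.0, -6.9, 8.9]
width: 0.717
grip_force: 20.7
```

```bash
python3 -m inch '0 0 0 0 0 -7 0.4; 0 0 0 0 0 -14 0.4; 0 0 0 0 0 -22 0.4; 0 0 0 0 0 -30 0.4; 0 0 0 0 0 -38 0.4; 0 0 0 0 0 -46 0.4; 0 0 0 0 0 -54 0.4; 0 0 0 0 0 -61 0.4; 0 0 0 0 0 -67 0.4; 0 0 0 0 0 -67 0.4'
python3 -m inch '0 0 0 0 0 0 0.4; 0 0 0 0 0 0 0.2; 0 0 0 0 0 0 0; 0 0 0 0 0 0 0; 0 0 0.03 0 0 0 0; 0 0 0.07 0 0 0 0; 0 0 0.1 0 0 7 0; 0.035 0 0.125 0 0 15 0; 0.067 0.002 0.125 0 0 23 0; 0.067 0.004 0.125 0 0 31 0'
python3 -m inch '0 0 0 0 0 8 0; 0 0 0 0 0 16 0; 0 0 0 0 0 24 0; 0 0 0 0 0 32 0; 0 0 0 0 0 36 0; 0 0 0 0 0 36 0; 0 0 0 0 0 36 0'
python3 - <<'E'
from h import *
p,d,c=snap("wrist","w6.png");q=proj(c,[.5424,-.288,.156])
u,v=q.astype(int);cr=p[max(v-80,0):v+80,u-80:u+80]
cv2.imwrite("pics/w6c.png",cv2.resize(cr,None,fx=3.5,fy=3.5,interpolation=cv2.INTER_CUBIC)[:,:,::-1])
E
python3 dial.py w6.png
```

```text
t: 15.1
eef_pos: [0.5433, -0.2888, 0.1364]
eef_rot: [0.002, 0.497, 0.868, -0.001]
force: [-0.6, -8.0, 10.2]
width: 0.716
grip_force: 21.0
t: 16.1
eef_pos: [0.6132, -0.2813, 0.2598]
eef_rot: [0.001, 0.24, 0.971, 0.0]
force: [-0.8, -0.4, -1.0]
width: 1.0
grip_force: 0.0
t: 16.8
eef_pos: [0.6097, -0.2828, 0.2598]
eef_rot: [-0.0, -0.066, 0.998, 0.0]
force: [0.8, -0.2, 0.5]
width: 1.002
grip_force: 0.0
C [ 0.54250336 -0.28808618] pointer 4.489843028624192 zero 4.831954498448811 bezel world turn needed -0.3421114698246299
```

View pics/w6c.png

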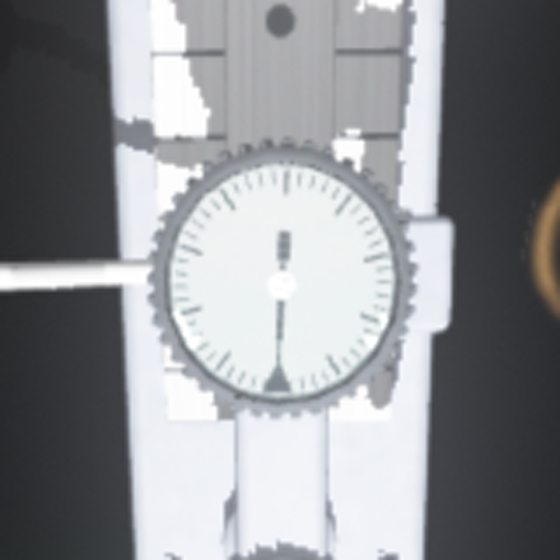

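The triangle at (278,380) stands at the pointer tip, and the robot is clear of everything, so I'm handing in.

```bash
python3 -c "
from workcell import hand_in
print(hand_in())"
```

```text
the job is handed in; nothing more can be done
None
```

I handed the job in at about 17 s: the bar lies flat under the spindle, the lever is down on its stop, and the wrist camera put the zero mark within about 0.4° of the pointer tip; the judge returned no verdict.

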